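Slide the shelf board home in the bin rack and latch it

ROBOT

A 7-joint arm with a two-finger parallel gripper is mounted at the origin on the work surface. World frame = base frame: x ahead of the robot, y to its left, z up, the work surface at z = 0. Lengths are in mm, angles in rad, forces in N, time in s.
With the tool pointing down it reaches from about 400 to 875 mm from the base axis. Payload 19.3 kg.
Tool frame: the origin (TCP) lies at the very end of the fingers, on their centre line; the grasp point (between the pads) lies 19 mm behind it (grip_point_offset is the z of the grasp point in the tool frame, in mm); z points along the fingers, x is the direction in which the jaws open and shut, and the axes are right-handed (so a half turn about z gives the same grasp; the last joint's range is limited). The gripper opens to 85 mm and grips with 20 to 120 N. Pads are 22 mm wide; open, the fingers measure 114 mm over their backs; the gripper's body (76 mm by 85 mm) begins 54 mm behind the grasp point. The pads swing forward as they close: fully open they stand 13 mm farther back than shut.
Start: joints at [-0.07, 0.521, -0.036, 1.599, 0.021, 1.021, -0.113], TCP at [624.992, -0.025, 231.291] pointing down, gripper open.
Joint ranges: [-2.91, 2.91], [-0.3, 2.13], [-1.5, 1.42], [0.17, 2.43], [-1.26, 4.41], [0.16, 1.93], [-2.52, 2.52]. Speed limits (rad/s): [1.89, 1.89, 2.39, 2.39, 3.01, 3.01, 3.01].

INTERFACE

Orientations are given as a 3x3 rotation matrix whose columns are the frame's x, y, z axes.
In Python, from workcell import movep, movel, goto_joints, open_gripper, clamp, wait, inverse_kinematics, read_state, camera, PlanningError, finish_job, grip_point_offset gives the robot as it stands. Calls block until the motion is done:
- movep(position, orientation): joint-space move of the TCP to a pose.
- movel(position, frame=None, max_speed=150, guard=None): straight line of the TCP; frame=None keeps the orientation; max_speed is the mean speed in mm/s. With guard (N) it stops when the force on the tool has changed by that much, and returns True; else False.
- goto_joints(angles): joint-space move.
- open_gripper() and clamp(): open the fingers fully, or close them until they stop; the grip force is fixed at half the most.
- wait(seconds).
- inverse_kinematics(position, orientation): joint angles nearest the present ones, or None.
- read_state(): the state.
- camera(name): name is "scene" or "side" or "wrist"; returns a dict with "image" (420x560x3 uint8, blue, green, red), "range_z" (420x560 float32, mm along the optical axis (not along the pixel's ray), 0 where there is no reading), "fx", "fy", "cx", "cy" (pixels), "cam_to_world" (4x4, takes a point from camera to world coordinates). Camera axes: x right, y up, looking along -z (the intrinsics and any distortion apply to the point x, -y, -z); pixel columns grow to the right and rows downward; lengths in mm; the calibration is good to about 2 mm. A picture is of the moment at which its call begins.
A pose or a line that the arm cannot do raises PlanningError and nothing moves.
- finish_job(): hands the job in, once; it reports no verdict.
The state is a dict: "time": time; "qpos": joint angles; "qvel": joint speeds; "joint_efforts": joint torques, N m; "eef_pos": TCP position; "tool_rot": TCP orientation; "ft_force": force on the tool from outside, world axes, zero at the start; "torque": the same for the moment, N m; "finger_gap": finger opening in mm.
Only numpy, scipy, OpenCV 4.12 (cv2) and the standard library are available. Lean on these libraries where they do the work, as an engineer would, in place of code of your own. Each camera call takes 0.05 s, during which the arm holds its last target. There are 200 camera calls.

TASK

On the blue bench rack, push the plywood shelf board (with its blue bolt bin riding on it) along the rails towards the yellow latch until you feel all of its feet drop into the locating notches. Then push the red post of the yellow latch round with a fingertip until the latch lies squarely over the front edge of the board. Only push: do not lift or tip the board, keep the bin where it stands on it, leave the other things alone, and let go of everything at the end.

Things in the scene. Friction and masses are not known exactly. Their poses are not given: they have to be found in the camera images.
- rack_seat (a point): Where board_top lies when the board is home: mid-way between the rails of the fixed blue rack, 70 mm above the bench. +x is the direction the board must slide, +z up, +y across the rails. Rails run from x = -225 to +118 mm; their running surface is 50 mm above the bench, with side lips to 62 mm at y = +-91 (outer faces +-97 mm).
- rack: The same rack, origin on the bench right below rack_seat, same axes. Between y = -52 and +52 mm it is open, but for cross bars 44 mm high at x = -225 to -201 and +93 to +117 mm. Notches 31 mm long, 6 mm deep: at x = +55 mm in the outer tracks (front feet), at x = -55 mm in the inner tracks (rear feet).
- board_top (a point): Centre of the top of the loose plywood shelf board: 150 mm (x, slide direction), 180 mm (y), 18 mm thick, on four black feet 24 mm long, 8 mm high; about 0.4 kg. Axes as rack_seat. It starts 70 to 145 mm short of home, top 76 mm above the bench; home it has dropped 6 mm to 70 mm. Its rear edge (orange strip), to be pushed, is at x = -75 mm, the front edge at +75 mm.
- board: The same board, origin 26 mm below board_top, level with the soles of its feet. Side play in the rails about 1 mm; play of the feet in the notches 3.5 mm either way along x. It slides easily (1 to 2 N); once dropped, the feet meet the notch ends and the push force jumps. Pushed too fast it may skip the notches, and must then be pushed back from its front edge.
- bin_mid (a point): Centre of the blue open bolt bin that stands loose on the board: 75 mm (x) by 100 mm (y) by 34 mm high, 0.12 kg. It rides along and is not to be handled.
- latch_pivot (a point): Top of the yellow latch on its pivot axis, 78.5 mm above the bench, at x = +105 mm, y = 0 from rack_seat. The latch is a flat bar 16 mm wide, 6 mm thick (underside 72.5 mm above the bench), reaching 50 mm from the axis to its tip; a board that has not dropped blocks it.
- latch_post (a point): Middle of the red upright round post on the latch, 14 mm in diameter and 30 mm high (78.5 to 108.5 mm above the bench), 40 mm from the pivot axis. It is pushed sideways to swing the latch; a force of about 1.5 N moves it.
- latch (a joint): Angle of the latch in rad, stays where it is left. 0: the latch points along rack_seat +y (open). It grows as the latch turns counter-clockwise seen from above; 1.57: it points along -x over the board (closed, its tip 20 mm behind the board's front edge). End stops at -0.6 and 1.62. It starts between -0.45 and 0.2.
- screwdriver: Bystander: screwdriver lying on the bench.
- wrench: Bystander: wrench lying on the bench.
- spray: Bystander: orange spray can, 58 mm in diameter, 160 mm high, origin under its centre.
- jar: Bystander: glass jar, 64 mm in diameter, 85 mm high, origin under its centre.
- tape: Bystander: yellow tape measure, 65 by 38 by 62 mm, origin under its centre.
- disc: Bystander: dark grinding disc, 116 mm in diameter, lying flat.
Not all that is in view belongs to the job. Of the things like the board, leave any that is green or purple; of the rest the larger one is meant.

How it is judged:
By the outcome, as a careful person would: the job done as asked, in the order asked, and still so for the second after the job is handed in, with the robot touching nothing.
It also fails if it takes over 51 s, if anything falls off the work surface, if the arm or the gripper's body presses on something with over 40 N, if the wrist force passes 120 N, or if a joint passes its speed limit or range.

## Working session

There is one attempt and no reset: what is moved stays moved. The work goes in short steps, each a Python script; the robot and the scene stay as the last script left them, time stands still between calls to the robot, and variables do not carry over. Pictures are saved under pics/ and viewed, about 8 in all and at most 12, crops included, and the job is handed in when it is done.

```bash
mkdir -p pics
cat > h.py <<'E'
import numpy as np, cv2
from workcell import *
def snap(name,fn):
    c=camera(name); cv2.imwrite(f'pics/{fn}.png',c['image']); np.savez(f'pics/{fn}.npz',**c); return c
def pts(c):
    z=c['range_z']; v,u=np.mgrid[0:z.shape[0],0:z.shape[1]]
    P=np.stack([(u-c['cx'])/c['fx']*z,-(v-c['cy'])/c['fy']*z,-z,np.ones_like(z)],-1)@np.array(c['cam_to_world']).T
    P=P[...,:3]; P[z==0]=np.nan; return P
E
python3 - <<'E'
from h import *
a=snap('scene','s0');b=snap('side','d0')
for c in(a,b): print({k:v for k,v in c.items() if k not in('image','range_z')})
print(read_state()['time'],grip_point_offset)
E
ls
```

```text
{'fx': 489.1120591578721, 'fy': 489.1120591578721, 'cx': 275.3880004354539, 'cy': 210.7168479316381, 'cam_to_world': array([[ 8.44094940e-01, -3.94274043e-01,  3.63389200e-01,
         1.04898715e+03],
       [ 5.36193332e-01,  6.21519976e-01, -5.71147643e-01,
        -9.59642042e+02],
       [-6.64956704e-04,  6.76949702e-01,  7.36028980e-01,
         1.26642504e+03],
       [ 0.00000000e+00,  0.00000000e+00,  0.00000000e+00,
         1.00000000e+00]])}
{'fx': 531.9922364683047, 'fy': 531.9922364683047, 'cx': 274.5144117526669, 'cy': 210.13303622969028, 'cam_to_world': array([[-8.33037571e-01,  4.26862477e-01, -3.51904577e-01,
        -6.79567680e+01],
       [-5.52856705e-01, -6.19419533e-01,  5.57376808e-01,
         7.98534838e+02],
       [ 1.99466758e-02,  6.58868627e-01,  7.51993526e-01,
         1.19524192e+03],
       [ 0.00000000e+00,  0.00000000e+00,  0.00000000e+00,
         1.00000000e+00]])}
0.1 -18.700000000000003
h.py
pics
```

View pics/s0.png

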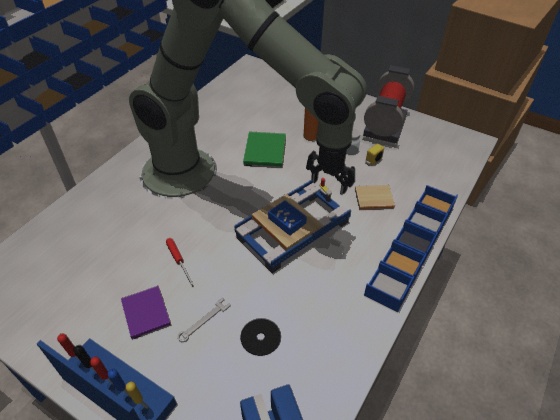

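View pics/d0.png

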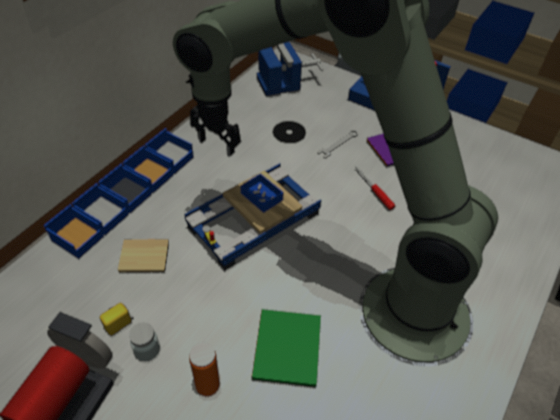

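The board with the bin is at scene px (287,222), on the rack. The others are a smaller plywood piece at (375,196), a green one (265,149) and a purple one (146,311). The one on the rack fits, because it is plywood, the larger of the two and carries the bin. I'll confirm it in an enlarged crop.

Run:
```python
import numpy as np,cv2
from h import pts
a=dict(np.load('pics/s0.npz'));b=dict(np.load('pics/d0.npz'))
A=cv2.resize(a['image'][165:275,225:395],None,fx=4.7,fy=4.7,interpolation=2)[:300*2,:800]
B=cv2.resize(b['image'][155:275,170:335],None,fx=4.8,fy=4.8,interpolation=2)[:600,:800]
for I,n,o,f in((A,'s',(225,165),4.7),(B,'d',(170,155),4.8)):
    I=cv2.convertScaleAbs(I,alpha=1.5,beta=10)
    for u in range(o[0]//10*10+10,o[0]+170,10): cv2.putText(I,str(u),(int((u-o[0])*f),10),0,.35,(255,255,255)); cv2.line(I,(int((u-o[0])*f),12),(int((u-o[0])*f),18),(255,255,255))
    for v in range(o[1]//10*10+10,o[1]+120,10): cv2.putText(I,str(v),(0,int((v-o[1])*f)),0,.35,(255,255,255)); 
    cv2.imwrite(f'pics/crop_{n}.png',I)
for c in(a,b):
    P=pts(c); hsv=cv2.cvtColor(c['image'],cv2.COLOR_BGR2HSV)
    x,y,z=P[...,0],P[...,1],P[...,2]; roi=(x>350)&(x<850)&(y>-300)&(y<250)
    H,S,V=[hsv[...,i] for i in range(3)]
    m=roi&(H>100)&(H<130)&(S>120)&(z>52)&(z<68)
    m=cv2.morphologyEx(m.astype('uint8'),0,np.ones((1,1)))>0
    q=P[m]; print('lip',len(q),cv2.minAreaRect(q[:,:2].astype('f4')),np.median(q[:,2]))
    m=roi&(H>8)&(H<25)&(S>50)&(z>70)&(z<82); q=P[m]; print('board',len(q),cv2.minAreaRect(q[:,:2].astype('f4')),np.median(q[:,2]))
    m=roi&(S>120)&(V>60)&((H<8)|(H>172))&(z>75)&(z<125); q=P[m]; print('post',len(q),np.median(q,0) if len(q) else '')
    m=roi&(H>100)&(H<130)&(S>100)&(z>90)&(z<125); q=P[m]; print('bin',len(q),cv2.minAreaRect(q[:,:2].astype('f4')) if len(q) else '',np.median(q[:,2]))
```

```text
lip 433 ((613.962890625, -20.475860595703125), (479.22296142578125, 379.8435974121094), 1.1859053373336792) 59.78319323816572
board 1086 ((529.7921142578125, 10.942092895507812), (277.93377685546875, 185.6506805419922), 71.65544128417969) 76.55943282404746
post 25 [535.72776783 146.68853653 102.27351528]
bin 358 ((516.1901245117188, -54.035400390625), (79.48999786376953, 105.7071762084961), 74.4100341796875) 102.76215925496274
lip 528 ((612.5458984375, -12.988922119140625), (474.6313171386719, 382.401611328125), 0.030626649037003517) 59.06228364553192
board 1466 ((527.4153442382812, 13.95562744140625), (279.89398193359375, 184.349853515625), 72.23393249511719) 75.67819542214977
post 21 [531.6589049  152.6692042  106.67247995]
bin 419 ((514.0765991210938, -50.85602951049805), (79.31291198730469, 105.12962341308594), 75.62042236328125) 101.12112898034525
```

View pics/crop_s.png

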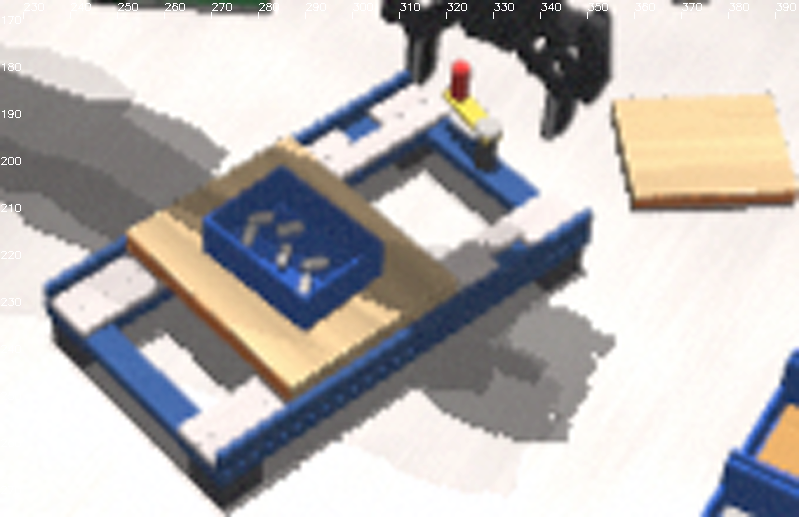

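View pics/crop_d.png

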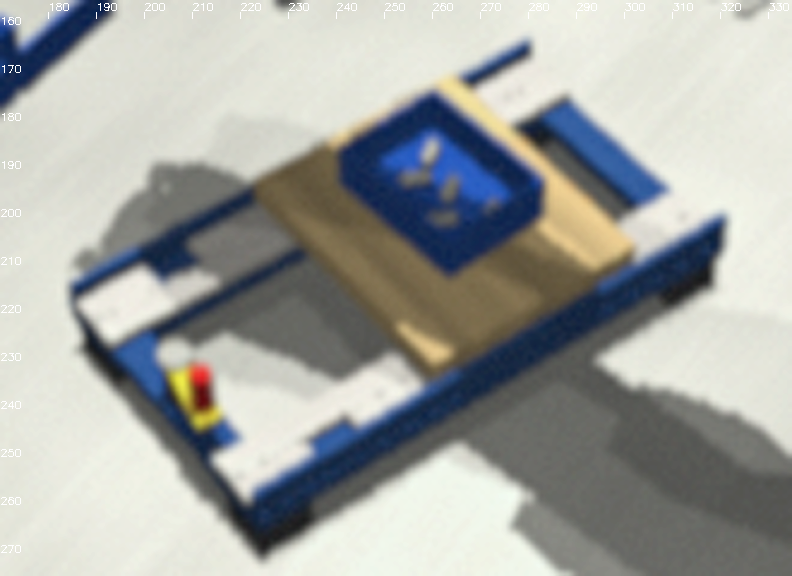

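The scene crop confirms the target: plywood board with the bin. Its rear orange edge runs from (252,216) to (287,250), the latch pivot is near (326,192) and the red post near (321,182). The small plywood piece at (375,196) lies loose on the bench. Next I'll fit the rack precisely.

```bash
cat > fit.py <<'E'
import numpy as np,cv2
from h import pts
from scipy.ndimage import label
def analyse(c,th=None,verbose=True):
    P=pts(c); hsv=cv2.cvtColor(c['image'],cv2.COLOR_BGR2HSV); H,S,V=[hsv[...,i].astype(int) for i in range(3)]
    x,y,z=[P[...,i] for i in range(3)]
    near=np.hypot(x-535,y+10)<260
    lip=near&(H>100)&(H<130)&(S>100)&(z>50)&(z<68)
    q=P[lip][:,:2]
    # yaw: rectangular-extent search: two tight lines
    best=None
    for t in np.radians(np.arange(66,82,.25)):
        w=q@np.array([-np.sin(t),np.cos(t)])
        h,e=np.histogram(w,bins=np.arange(w.min(),w.max()+3,3))
        s=(h.astype(float)**2).sum()
        if best is None or s>best[0]: best=(s,t)
    t=best[1] if th is None else th
    ex=np.array([np.cos(t),np.sin(t)]);ey=np.array([-ex[1],ex[0]])
    return P,H,S,V,lip,near,t,ex,ey
E
python3 - <<'E'
from fit import *
for n in('s0','d0'):
    c=dict(np.load(f'pics/{n}.npz')); P,H,S,V,lip,near,t,ex,ey=analyse(c)
    print(n,'yaw',np.degrees(t))
    q=P[lip]; u=q[:,:2]@ex; w=q[:,:2]@ey
    h,e=np.histogram(w,bins=np.arange(-660,-400,6)); print([(int(a),int(b)) for a,b in zip(e,h) if b])
    for lo in (-700,-540):
        pass
    lo=w<-590; hi=w>-460
    for m in (lo,hi):
        if m.sum()<20: continue
        f=np.polyfit(u[m],w[m],1); print('line n',m.sum(),'slope deg',np.degrees(f[0]),'w',np.median(w[m]),'u',np.percentile(u[m],[0,2,98,100]),'z',np.percentile(q[m,2],[50,95]))
    z=P[...,2]; uu=P[...,:2]@ex; ww=P[...,:2]@ey
    m=near&(H>8)&(H<25)&(S>50)&(z>70)&(z<82)&(uu>-20-200)&(uu<230)
    m&=(uu<200)
    print('board u',np.percentile(uu[m],[0,2,98,100]),'w',np.percentile(ww[m],[0,2,98,100]),m.sum())
    m=near&(H>20)&(H<38)&(S>140)&(z>68); print('latch',m.sum(),np.percentile(uu[m],[0,50,100]),np.percentile(ww[m],[0,50,100]),np.nanmedian(z[m]))
    m=near&(S>120)&(V>60)&((H<6)|(H>172))&(z>85); print('post',m.sum(),np.median(uu[m]),np.median(ww[m]),np.median(z[m]),np.percentile(uu[m],[5,95]))
    m=near&(H>100)&(H<130)&(S>100)&(z>85)&(z<125); print('bin',np.percentile(uu[m],[1,99]),np.percentile(ww[m],[1,99]))
E
```

```text
s0 yaw 71.75
[(-606, 1), (-600, 234), (-594, 63), (-546, 1), (-522, 1), (-468, 2), (-414, 48), (-408, 69)]
line n 297 slope deg -0.14220019215382648 w -595.9804591767457 u [-26.63567456 -21.04563103 302.93780468 308.69953496] z [59.86575935 66.20873048]
line n 120 slope deg -0.07031269861702795 w -407.19291832650754 u [-27.24042591 -22.92164437 305.21653004 309.36999787] z [59.88887206 66.23199454]
board u [ 37.27551057  39.40302682 187.29610294 192.33023164] w [-592.44622469 -589.5935417  -413.14232682 -406.80081046] 1078
latch 20 [298.13838144 305.38360852 313.39264312] [-483.23480692 -474.14101857 -454.01061537] 78.99269553497413
post 22 305.9279296563417 -463.80046911650004 102.8786340588598 [303.47541043 313.07065423]
bin [ 69.86252009 149.97719185] [-559.1294121  -455.33776874]
d0 yaw 71.75
[(-606, 1), (-600, 12), (-594, 88), (-588, 21), (-504, 2), (-414, 7), (-408, 175)]
line n 70 slope deg -0.11857931394141737 w -592.0460914679402 u [-16.0930998   -8.67528687 310.07940567 315.68748229] z [59.84887664 64.26277812]
line n 414 slope deg -0.09360043057490675 w -401.6173278495627 u [-19.20533425  -9.83426267 310.40972383 318.98709293] z [58.90792636 64.3941351 ]
board u [ 38.32247851  42.49885284 191.32153812 195.2665453 ] w [-589.62418961 -582.79813419 -407.33499113 -404.44419046] 1460
latch 44 [160.74006017 315.071901   319.63433037] [-491.1106016  -464.0519646  -255.71069965] 79.32531996052921
post 19 311.1270136573116 -455.54483576691007 106.67247995237312 [307.22924305 314.73146415]
bin [ 73.1946067  152.88274338] [-556.02526247 -451.80711581]
```

```bash
cat >> h.py <<'E'
yaw=np.radians(71.65); ex=np.array([np.cos(yaw),np.sin(yaw)]); ey=np.array([-ex[1],ex[0]])
SU,SW=199.,-499.2      # rack seat along ex, ey
def pos(u,w,z): return np.r_[(SU+u)*ex+(SW+w)*ey,z]   # rack coords -> world
def rack(p): return np.array([p[:2]@ex-SU,p[:2]@ey-SW,p[2]])
def rot(a,s=1): # tool down, y axis along rack-frame heading a (times s)
    y=s*np.r_[np.cos(a)*ex+np.sin(a)*ey,0]; z=np.array([0,0,-1.]); return np.c_[np.cross(y,z),y,z]
def tip(phi,lag,r=40,z=86): # tool pose behind post at latch angle phi, trailing by lag
    t=np.array([-np.cos(phi),-np.sin(phi)]); p=np.array([105-r*np.sin(phi),r*np.cos(phi)])-lag*t
    return pos(p[0],p[1],z),np.arctan2(t[1],t[0])
E
python3 - <<'E'
from h import *
for s in(1,-1):
    for u in(-191,-80):
        q=inverse_kinematics(pos(u,0,58),rot(0,s)); print(s,u,pos(u,0,58).round(),None if q is None else np.round(q,2))
    for ph in(-.11,.4,1,1.57):
        p,a=tip(ph,18); q=inverse_kinematics(p,rot(a,s)); print(s,ph,p.round(),None if q is None else np.round(q,2))
E
```

```text
1 -191 [ 476. -150.   58.] [ 0.64  0.67 -0.61  2.03  0.64  0.64  2.42]
1 -80 [511. -44.  58.] [ 0.42  0.68 -0.62  2.    0.64  0.66  2.21]
1 -0.11 [541. 164.  86.] [-0.41  0.62  0.02  1.87 -0.02  0.64 -0.81]
1 0.4 [528. 146.  86.] [-0.32  0.6  -0.07  1.92  0.07  0.63 -0.36]
1 1 [527. 120.  86.] [-0.2   0.6  -0.18  1.93  0.18  0.63  0.18]
1 1.57 [540.  99.  86.] [-0.07  0.62 -0.3   1.9   0.28  0.66  0.7 ]
-1 -191 [ 476. -150.   58.] [ 0.17  0.6   0.02  2.06 -0.02  0.49 -0.11]
-1 -80 [511. -44.  58.] [-0.04  0.61  0.01  2.02 -0.02  0.51 -0.33]
-1 -0.11 [541. 164.  86.] [ 0.05  0.7  -0.64  1.85  0.58  0.79  1.81]
-1 0.4 [528. 146.  86.] [-1.03  0.92  1.03  1.95 -1.03  0.92 -2.51]
-1 1 [527. 120.  86.] [-0.67  0.66  0.48  1.96 -0.49  0.64 -2.35]
-1 1.57 [540.  99.  86.] [-0.54  0.64  0.35  1.93 -0.35  0.63 -1.86]
```

Run:
```python
from h import *
clamp(); print(read_state()['time'],read_state()['finger_gap'])
R=rot(0,-1)
movep(pos(-196,0,160),R); movel(pos(-196,0,59),max_speed=120,guard=10)
def rep(n):
    s=read_state(); print(n,round(s['time'],2),rack(s['eef_pos']).round(1),'F',(s['ft_force'][:2]@ex).round(2),np.round(s['ft_force'],2))
rep('pre')
g=movel(pos(-125,0,59),max_speed=45,guard=12); rep(g)
g2=False
if not g:
    g2=movel(pos(-70,0,59),max_speed=18,guard=9); rep(g2)
c=snap('scene','s1'); d=snap('side','d1'); rep('')
from h import pts
for c in(c,d):
    P=pts(c); hsv=cv2.cvtColor(c['image'],cv2.COLOR_BGR2HSV);H,S=hsv[...,0],hsv[...,1];u=P[...,:2]@ex-SU;w=P[...,:2]@ey-SW;z=P[...,2]
    m=(H>8)&(H<25)&(S>50)&(z>60)&(z<85)&(abs(w)<85)&(u>-160)&(u<95); q=z[m]; print('board u',np.percentile(u[m],[1,99]),'z',np.median(q),'front',np.median(z[m&(u>45)]),'rear',np.median(z[m&(u<-45)]))
I=np.vstack([cv2.resize(k['image'][r:r+110,q:q+220],None,fx=3,fy=2.7,interpolation=2)[:298] for k,r,q in((dict(np.load('pics/s1.npz')),165,210),(dict(np.load('pics/d1.npz')),155,140))])
cv2.imwrite('pics/c1.png',cv2.convertScaleAbs(I,alpha=1.4))
```

```text
0.8667 0.030931711424292747
pre 2.77 [-195.9   -0.4   59.5] F 0.34 [-0.74  0.6   0.67]
False 4.49 [-125.2   -0.    59. ] F 1.35 [ 0.11  1.39 -0.59]
True 6.66 [-81.1   0.3  58.7] F -1.61 [-0.13 -1.66  1.25]
 6.76 [-81.1   0.3  58.7] F -1.89 [-0.53 -1.82  0.69]
board u [-73.78059174  77.16804439] z 70.8205807133429 front 70.779328041403 rear 70.41107381982943
board u [-71.1706896   80.96389144] z 69.71888933853484 front 69.26442020299942 rear 70.00863838361431
```

View pics/c1.png

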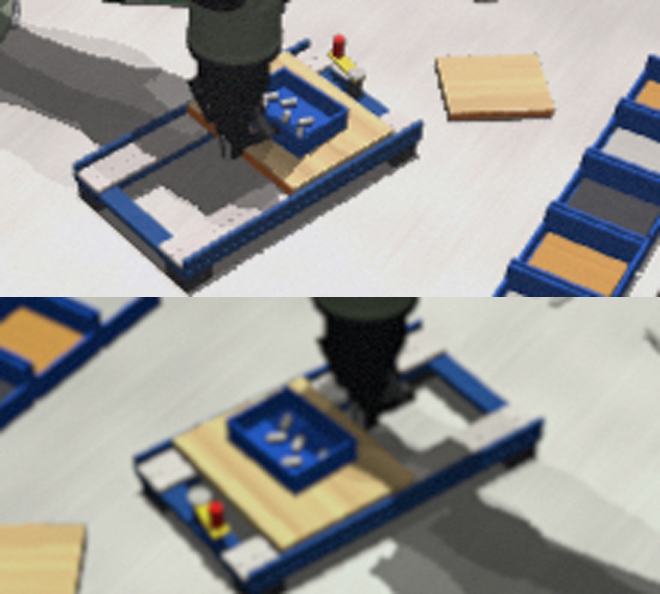

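The board's top is at 70 mm front and rear (it was at 76), the bin is riding in place, and the push stopped on a force jump. All feet are in. Next is the latch.

Run:
```python
from h import *
def rep(n):
    s=read_state(); print(n,round(s['time'],2),rack(s['eef_pos']).round(1),np.round(s['ft_force'],2))
movel(pos(-100,0,59),max_speed=60); movel(pos(-105,0,165),max_speed=150)
f0=-.15
p,a=tip(f0,36,z=165); movep(p,rot(a)); rep('above')
p,a=tip(f0,36); movel(p,max_speed=120,guard=8); rep('down')
p,a=tip(f0,20); movel(p,rot(a),max_speed=60,guard=5)
for ph in np.r_[np.arange(0,1.5,.17),1.57]:
    p,a=tip(ph,18); g=movel(p,rot(a),max_speed=50,guard=5); rep((round(ph,2),g))
    if g: break
```

```text
above 9.08 [144.9  33.6 164.6] [-0.04 -0.3  -0.28]
down 9.89 [146.6  33.8  86.6] [-0.59  0.39  0.19]
(np.float64(0.0), False) 10.62 [123.1  39.8  86.1] [-0.02 -0.25  0.24]
(np.float64(0.17), False) 10.94 [116.1  42.3  86. ] [-0.59  0.86 -0.76]
(np.float64(0.34), False) 11.26 [108.8  43.6  86. ] [-0.95 -0.52 -0.13]
(np.float64(0.51), False) 11.57 [101.3  43.6  86. ] [-0.12  0.7  -0.18]
(np.float64(0.68), False) 11.89 [94.  42.4 86. ] [0.82 0.35 0.23]
(np.float64(0.85), False) 12.21 [87.1 39.9 86. ] [-0.02 -0.87  0.42]
(np.float64(1.02), False) 12.53 [80.5 36.3 86. ] [ 0.68 -0.32  0.57]
(np.float64(1.19), False) 12.84 [74.8 31.7 86. ] [ 0.79 -0.76  1.27]
(np.float64(1.36), False) 13.16 [69.8 26.1 86. ] [0.13 0.3  0.38]
(np.float64(1.57), False) 13.52 [65.2 18.2 85.9] [-0.91  0.28  0.2 ]
```

Now back off, rise, and look with the wrist and scene cameras.

Run:
```python
from h import *
p,a=tip(1.57,32); movel(p,rot(a),max_speed=80)
p,a=tip(1.57,90,z=260); movel(p,rot(a),max_speed=200)
cs=[snap('wrist','w2'),snap('scene','s2'),snap('side','d2')]; print(read_state()['time'])
for c in cs:
    P=pts(c); hsv=cv2.cvtColor(c['image'],cv2.COLOR_BGR2HSV);H,S,V=[hsv[...,i].astype(int) for i in range(3)];u=P[...,:2]@ex-SU;w=P[...,:2]@ey-SW;z=P[...,2]
    r=(u>40)&(u<160)&(abs(w)<80)
    m=r&(S>120)&(V>60)&((H<6)|(H>172))&(z>85)
    if m.sum(): print('post',m.sum(),np.median(u[m]),np.median(w[m]),np.argwhere(m).mean(0))
    m=r&(H>20)&(H<38)&(S>140)&(z>70)
    if m.sum(): print('latch',m.sum(),np.percentile(u[m],[2,50,98]),np.percentile(w[m],[2,50,98]),'slope',np.polyfit(u[m],w[m],1)[0])
cv2.imwrite('pics/w2b.png',cv2.convertScaleAbs(cs[0]['image'],alpha=1.4))
I=np.vstack([cv2.resize(k['image'][r:r+110,q:q+220],None,fx=3,fy=2.7,interpolation=2)[:298] for k,r,q in((cs[1],165,210),(cs[2],155,140))])
cv2.imwrite('pics/c2.png',cv2.convertScaleAbs(I,alpha=1.4))
```

```text
15.0583
latch 33 [ 86.61065713  95.98525973 101.34902145] [5.32855934 8.21345766 9.03767439] slope -0.016316329035395625
post 20 61.25021372468794 -3.406567249998119 [193.4 320.2]
latch 27 [60.19093591 83.60913703 95.00381936] [-11.68550812  -3.99894103   6.71009336] slope 0.10268565226407893
post 13 69.6316580348585 3.912508517732306 [217.76923077 217.53846154]
latch 56 [58.29764793 79.82564899 96.3474103 ] [-8.27718312  4.0376465  10.37148256] slope -0.024899411730438862
```

View pics/w2b.png

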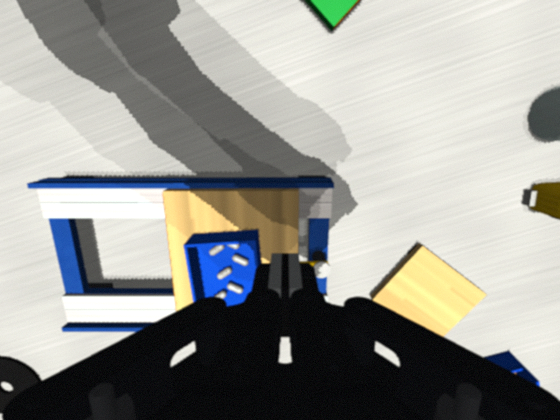

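View pics/c2.png

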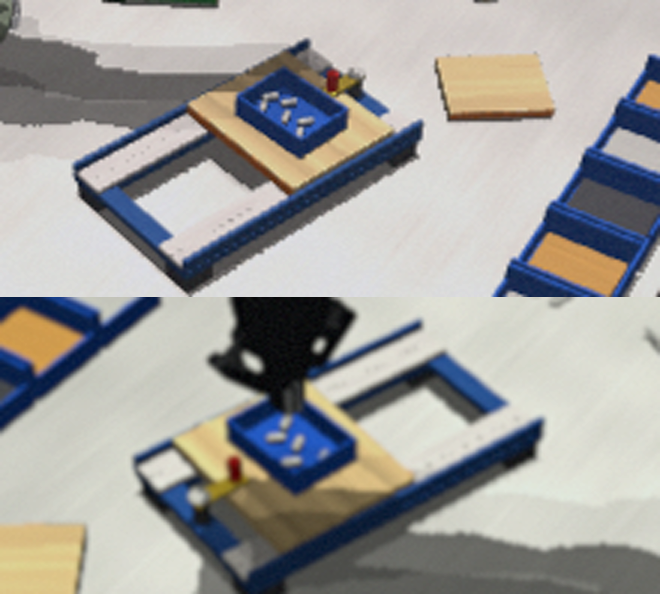

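The latch lies over the board's front edge in both views (post at about (332,80) in the upper crop and (234,468) in the lower). The fingers hide it in the wrist view, so I'll move aside to measure the angle directly.

Run:
```python
from h import *
R=np.array(read_state()['tool_rot'])
movel(pos(70,-60,240),max_speed=150)
c=snap('wrist','w3'); print(read_state()['time'])
P=pts(c); u=P[...,:2]@ex-SU; w=P[...,:2]@ey-SW
m=(abs(u-80)<90)&(abs(w-10)<70)
r,q=np.argwhere(m).T; print(r.min(),r.max(),q.min(),q.max())
r0,q0=int(np.argwhere(m).mean(0)[0])-75,int(np.argwhere(m).mean(0)[1])-100; r0=max(0,min(r0,270));q0=max(0,min(q0,360))
I=cv2.convertScaleAbs(cv2.resize(c['image'][r0:r0+150,q0:q0+200],None,fx=4,fy=4,interpolation=2),alpha=1.3)
for k in range(0,200,20): cv2.putText(I,str(q0+k),(4*k,10),0,.4,(0,0,255)); 
for k in range(0,150,10): cv2.putText(I,str(r0+k),(0,4*k+4),0,.4,(0,0,255))
cv2.imwrite('pics/w3c.png',I)
```

```text
16.2667
45 419 2 559
```

View pics/w3c.png

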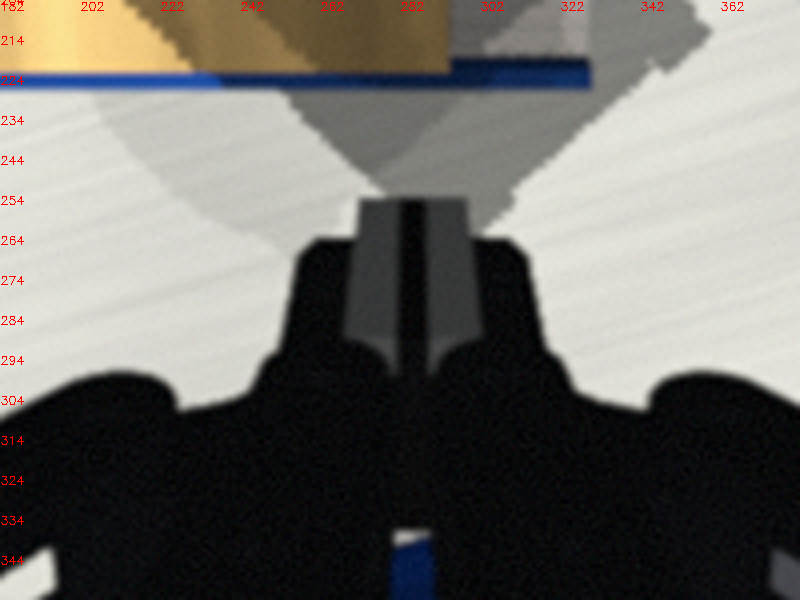

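This crop missed the latch, which is higher in the same image (the board's lower lip is at row 224). I'll re-crop.

Run:
```python
from h import *
c=dict(np.load('pics/w3.npz')); r0,q0=80,215
I=cv2.convertScaleAbs(cv2.resize(c['image'][r0:r0+150,q0:q0+130],None,fx=4,fy=4,interpolation=2),alpha=1.3)
for k in range(5,130,10): cv2.putText(I,str(q0+k),(4*k-10,10),0,.35,(0,0,255)); cv2.line(I,(4*k,12),(4*k,17),(0,0,255))
for k in range(0,150,10): cv2.putText(I,str(r0+k),(0,4*k+4),0,.35,(0,0,255))
cv2.imwrite('pics/w3d.png',I)
```

```text
(no output)
```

View pics/w3d.png

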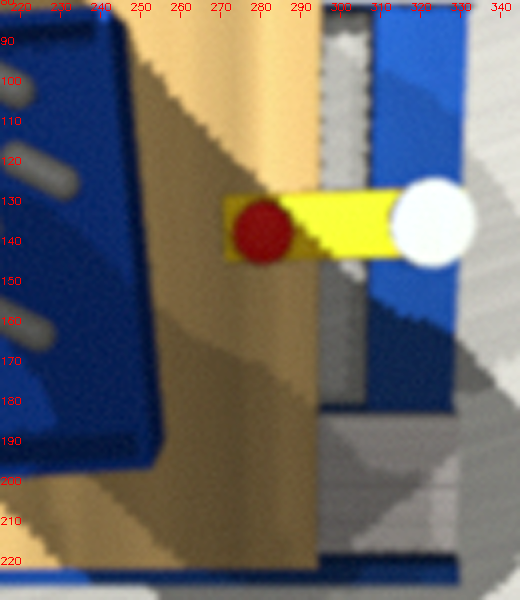

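Run:
```python
from h import *
c=dict(np.load('pics/w3.npz')); T=c['cam_to_world']
def hit(p,z):
    d=T[:3,:3]@np.array([(p[0]-c['cx'])/c['fx'],-(p[1]-c['cy'])/c['fy'],-1]); o=T[:3,3]; k=o+d*(z-o[2])/d[2]; return rack(k)
hsv=cv2.cvtColor(c['image'],cv2.COLOR_BGR2HSV); m=(hsv[...,0]>20)&(hsv[...,0]<38)&(hsv[...,1]>170); m[:120]=m[150:]=0; m[:,:272]=m[:,313:]=0
mid=np.array([(q,np.flatnonzero(m[:,q]).mean()) for q in range(298,313)])
A=np.array([hit(p,78.5) for p in ((275,137.2),(310,135.5))]); d=A[0]-A[1]
print('bar by eye',A.round(1),'phi',np.arctan2(-d[0],d[1]))
B=np.array([hit(p,78.5) for p in mid]); s=np.polyfit(B[:,0],B[:,1],1)[0]; print('bar by mask',np.pi/2+np.arctan(s))
pv=hit((323,135.5),85); print('post top',hit((280.5,137.8),108.5),'cap',pv)
F=[hit(p,70) for p in((295,95),(294.3,218))]; d=F[0]-F[1]; print('board front',np.round(F,1),'skew',np.arctan2(-d[0],d[1]))
L=np.array([[q,np.flatnonzero(c['image'][210:235,q,0].astype(int)-c['image'][210:235,q,2]>50).max()+210] for q in range(150,325,5)]); Lw=np.array([hit(p,62) for p in L]); print('lip skew',np.polyfit(Lw[:,0],Lw[:,1],1)[0],np.median(Lw[:,1]))
for n in('s0','d0','s2','d2'):
    k=dict(np.load(f'pics/{n}.npz'));P=pts(k);h=cv2.cvtColor(k['image'],cv2.COLOR_BGR2HSV);u=P[...,:2]@ex-SU;w=P[...,:2]@ey-SW;z=P[...,2]
    m=(h[...,0]>100)&(h[...,0]<130)&(h[...,1]>100)&(z>90)&(z<125)&(abs(w)<70)&(u>-180)&(u<90)
    print(n,'bin',cv2.minAreaRect(np.c_[u[m],w[m]].astype('f4')),np.median(u[m]))
```

```text
bar by eye [[61.4 -1.  78.5]
 [94.8  0.5 78.5]] phi 1.6162074759551464
bar by mask 1.6071629974944053
post top [ 67.05377281  -0.20310206 108.5       ] cap [106.49258026   0.76526226  85.        ]
board front [[ 80.5  37.5  70. ]
 [ 80.7 -84.6  70. ]] skew 0.0015932955398753868Traceback (most recent call last):
  File "<stdin>", line 12, in <module>
    return umr_maximum(a, axis, None, out, keepdims, initial, where)
ValueError: zero-size array to reduction operation maximum which has no identity
```

Run:
```python
from h import *
for n in('s0','d0','s2','d2'):
    k=dict(np.load(f'pics/{n}.npz'));P=pts(k);h=cv2.cvtColor(k['image'],cv2.COLOR_BGR2HSV);u=P[...,:2]@ex-SU;w=P[...,:2]@ey-SW;z=P[...,2]
    r=abs(w)<75
    m=r&(h[...,0]>100)&(h[...,0]<130)&(h[...,1]>100)&(z>88)&(z<125)&(u>-180)&(u<90)
    b=r&(h[...,0]>8)&(h[...,0]<25)&(h[...,1]>50)&(z>64)&(z<84)&(u>-180)&(u<92)
    (cx,cy),sz,a=cv2.minAreaRect(np.c_[u[m],w[m]].astype('f4'))
    print(n,'bin',round(cx,1),round(cy,1),sz,a,'minus board mid',cx-np.percentile(u[b],[1,99]).mean())
print(read_state()['eef_pos'],np.round(read_state()['ft_force'],2)); finish_job()
```

```text
s0 bin -87.8 -7.8 (79.49000549316406, 105.7071762084961) 2.760028123855591 minus board mid -3.2320639522246353
d0 bin -85.4 -4.7 (79.31291198730469, 105.12963104248047) 3.9704129695892334 minus board mid -4.37261596586184
s2 bin -1.2 -8.1 (80.98768615722656, 104.31616973876953) 4.72591495513916 minus board mid -5.761057511518402
d2 bin 0.6 -4.4 (78.7770767211914, 105.10375213623047) 3.7755544185638428 minus board mid -5.929701525164553
[615.01051125  79.63218551 240.28143623] [-0.98 -0.37  0.23]
the job is handed in; nothing more can be done
```

The shelf board is home in its notches, the latch is closed over its front edge, and the job is handed in. It took about 16 s of the 51 s allowed.

- **Board:** I pushed it by the rear edge with closed fingertips until the push force jumped. Its top then measured about 70 mm above the bench at front and rear, down from 76 mm. It sits about 3.5 mm forward of centre, against the front ends of the notches, with a skew under 0.002 rad.
- **Latch:** I swung the red post round with a fingertip. The last wrist view gave an angle of 1.60 to 1.62 rad, about 0.03 to 0.05 past square (1.57) and at or just short of the end stop. I left it there.
- **Bin:** It rode along. Its offset from the board's centre changed by 1.5 to 2.5 mm between pictures, which is within camera accuracy, and the small turn it started with (3 to 4 degrees) is about the same.
- **At the end:** The gripper was clear of everything at 240 mm height, and I did not touch the other things.

The scene and side cameras disagreed by about 3 to 8 mm on positions, so I used their average. The force reading and the wrist view agreed with it to about 2 mm. One extra check, measuring skew against the side lip, crashed in code and I did not repeat it.

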